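# Offer up a tool box hasp for its pin

## Task

The hasp strap of this steel tool box has to be pinned back onto its lid. Gently lower the open lid until it is fully shut, then pick up the loose strap and bring its knuckle in between the two knuckles on the front of the lid, so that the three pin holes line up and the strap stands out from the front of the box. Finish while still holding the strap there, steady in the gripper and not jammed against the lid, so that a workmate can drive the pin; leave the pin, padlock, hammer and tin where they lie.

Things in the scene. Friction and masses are not known exactly. Their poses are not given: they have to be found in the camera images.
- lid (a joint): Opening angle of the tool box lid, rad: 0 = shut, grows as its front rises; starts part open. A friction stay holds it wherever it is left (it does not fall); a push of 3 to 8 N down on its top near the front edge lowers it, and some 12 N upwards there would raise it again.
- hinge_line (a point): Fixed to the box: middle of the lid's hinge line, at the body's top rear edge, 120 mm above the bench. Box axes: x from front to rear (the front faces the robot's left), y along the hinge, z up. Red sheet steel box, fast on the bench, 200 mm deep (x), 320 wide (y), 170 high when shut: body 120, lid 50 (an upturned tray).
- lid_edge (a point): On the lid: middle of its front upper edge, 200 mm ahead of the hinge line and 50 mm above it when shut; axes turn with the lid (x to the hinge, y along the edge, z out of the flat top).
- lid_eye (a point): On the lid: middle of the pin line, half-way between two steel knuckles (20 mm diameter, 11 mm hole, each 24 mm long, 32 mm gap between) at the middle of the lid's front. When shut: 210 mm ahead of the hinge line, 135 mm above the bench, 10 mm in front of the lid's face, which a knuckle in the gap touches when in line. Axes as lid_edge: y along the holes.
- box_front (a point): Fixed to the box: middle of the body's front upper edge, 120 mm above the bench, box axes. A wire staple stands 30 mm out of the front below it, 46 to 76 mm above the bench. The plate that carries the lid's knuckles is 6 mm thick and covers the lid's face from 13 to 31 mm above the pin line; the gap between the knuckles is open in front and below.
- strap_mid (a point): Centre of the loose hasp strap's plate, half-way up. Plain steel, about 0.28 kg, flat on the bench (this point 4 mm above it): plate 44 mm wide (y), 8 mm thick, 50 mm to its free end, slot 36 by 13 mm along its middle. x points along the strap to its knuckle, z up, to the side on which the knuckle stands. It balances about 13 mm from here towards the knuckle.
- strap_hole (a point): Centre of the pin hole in the strap's one knuckle (20 mm diameter, 28 mm long along y, 11 mm hole), 60 mm from strap_mid along the strap's x and 6 mm up its z; undersides of knuckle and plate are level. The plate is 44 mm wide up to 13 mm short of the hole, then 28. Axes as strap_mid: y along the hole.
- pin: The L-shaped steel hinge pin, 10 mm thick and about 100 mm long, lying on the bench to the left, beyond the strap and padlock; not to be moved. Origin under its long leg.
- padlock: Brass padlock lying flat, 44 by 46 by 20 mm with a steel shackle; not to be moved. It and the strap lie in front of the box, one nearer to the robot, either way round. Origin under the middle of its case.
- hammer: Hammer, about 260 mm long, lying on the bench at the far right or far left; not to be moved. Origin on its underside.
- tin: Round tin, 72 mm across and 75 mm high, standing at the far left or far right, opposite the hammer; not to be moved. Origin under its centre.
Mind the look-alikes: they are no part of the job. What is shaped like the part that bears strap_mid but blue or red is not meant.

How it is judged:
By the outcome, as a careful person would: the job done as asked, in the order asked, and still so for the second after the job is handed in, while the arm keeps its last pose, push and grip.
It also fails if it takes over 54 s, if anything falls off the work surface, if the arm or the gripper's body presses on something with over 40 N, if the wrist force passes 120 N, or if a joint passes its speed limit or range.

## Robot

A 6-joint arm with a two-finger parallel gripper is mounted at the origin on the work surface. World frame = base frame: x ahead of the robot, y to its left, z up, the work surface at z = 0. Lengths are in m, angles in rad, forces in N, time in s.
With the tool pointing down it reaches from about 0.375 to 0.925 m from the base axis. Payload 5.7 kg.
Tool frame: the origin (TCP) lies at the very end of the fingers, on their centre line; the grasp point (between the pads) lies 19 mm behind it; z points along the fingers, y is the line along which they close (so a half turn about z gives the same grasp; the last joint's range is limited). The gripper opens to 85 mm and grips with 20 to 120 N. Pads are 22 mm wide; open, the fingers measure 114 mm over their backs; the gripper's body (76 mm by 85 mm) begins 54 mm behind the grasp point. The pads swing forward as they close: fully open they stand 13 mm farther back than shut.
Start: joints at [1.149, 0.359, 1.51, -0, 1.272, -0.115], TCP at [0.181, 0.572, 0.231] pointing down, gripper open.
Joint ranges: [-2.97, 2.97], [-1.01, 2.36], [0.21, 2.38], [-0.96, 4.11], [0.2, 2.71], [-2.98, 2.98]. Speed limits (rad/s): [2.39, 2.39, 3.14, 3.14, 3.14, 3.14].

## Interface

Orientations are given as a 3x3 rotation matrix whose columns are the frame's x, y, z axes.
In Python, from rig import sensors, vision, ctrl gives the robot as it stands.
- The arm moves only by the tool drive_tool, never from a script. Its argument "motion" is a list that holds one entry, the list of rows, each a list of 5 numbers: the finger opening in m, from 0 to 0.0854, then the shift along the tool's x, y, z in m, then the turn about the tool's z in degrees. A call has 1 to 20 rows; each row is the pose to reach, as a shift and turn from the pose commanded when the call began, along the tool's axes at that moment; what a row does not reach only later rows make up. A row lasts 1/12 s, in which the tool goes at most 41.7 mm and 7.16 degrees, less where a joint would pass 70% of its speed; a pose out of reach is approached as far as the arm can. A call with a gripper value outside its range is refused whole. The fingers move at their own pace and stop on an object; "force" is the grip in N (left out, the last holds). Time passes only in rows, so rows that repeat a pose let the fingers close. It gives the time, the measured TCP pose, the force, the opening and the grip force at its end, in the units of the state.
- sensors.get_obs(): the state, without advancing time (a new reading comes with each control period).
- vision.read_camera(name): name is "side" or "top" or "wrist"; returns the picture (400x640x3 uint8, red, green, blue); there is no depth.
- vision.camera_params(name): a dict with "fx", "fy", "cx", "cy" (pixels), "world_from_camera" (4x4, takes a point from camera to world coordinates); the wrist camera has in their place "mount" (4x4, takes a point from camera to tool coordinates, whose origin is the TCP and whose axes are the flange's). Camera axes: x right, y up, looking along -z (the intrinsics and any distortion apply to the point x, -y, -z); pixel columns grow to the right and rows downward; lengths in m; the calibration is good to about 2 mm. A picture is of the moment at which its call begins: read the wrist's pose just before it. camera_params takes no time and is no camera call.
- ctrl.job_done(): hands the job in; it is judged then, once.
The state is a dict: "clock": time; "joint_positions": joint angles; "joint_vel": joint speeds; "joint_torque": joint torques, N m; "ee_pos": TCP position; "tool_rot": TCP orientation; "ft_force": force on the tool from outside, world axes, zero at the start; "moment": the same for the moment, N m; "grip_width": finger opening in m; "finger_force": force on a finger pad.
Only numpy, scipy, OpenCV 4.12 (cv2) and the standard library are available. Lean on these libraries where they do the work, as an engineer would, in place of code of your own. Each camera call takes 0.05 s, during which the arm holds its last target. There are 200 camera calls.

## Working session

There is one attempt and no reset: what is moved stays moved. The work goes in short steps, Python scripts to look and compute and a tool call to move; the robot and the scene stay as the last step left them, time stands still between calls to the robot, and variables do not carry over. Pictures are saved under pics/ and viewed, at most 10 in all, crops included, and the job is handed in when it is done.

Besides the shell and the picture viewer there is one more tool, called after ">>>" as name(argument=value, ...), one argument or row to a line, values as JSON. drive_tool: Moves the arm, as the interface text tells. Its arguments: {"type":"object","properties":{"motion":{"type":"array"},"force":{"type":"number"}},"required":["motion"]}

```bash
mkdir -p pics; ls; python3 - <<'E'
from rig import sensors, vision
import cv2, numpy as np
o=sensors.get_obs(); print({k:np.round(v,4).tolist() for k,v in o.items()})
ims=[]
for n in ["top","side","wrist"]:
    im=vision.read_camera(n); cv2.imwrite(f"pics/{n}0.png",im[:,:,::-1])
    p=vision.camera_params(n); print(n,{k:np.round(v,4).tolist() for k,v in p.items()})
E
```

```text
pics
{'clock': 0.0, 'joint_positions': [1.1489, 0.3595, 1.5114, -0.0, 1.2725, -0.1151], 'joint_vel': [-0.0017, -0.0001, -0.0009, 0.0001, -0.0002, 0.0002], 'joint_torque': [0.0001, -52.7601, -27.8634, -0.0001, 0.0123, -0.0], 'ee_pos': [0.1809, 0.5714, 0.2305], 'tool_rot': [[-0.9533, 0.302, -0.0007], [0.302, 0.9533, -0.0017], [0.0002, -0.0018, -1.0]], 'ft_force': [0.2064, 0.4565, -0.4205], 'moment': [0.023, -0.0008, -0.033], 'finger_force': 0.0, 'grip_width': 0.0856}
top {'fx': 416.5102, 'fy': 416.5102, 'cx': 312.3993, 'cy': 195.0599, 'world_from_camera': [[0.0135, 0.9967, -0.0798, 0.5056], [-0.9999, 0.0136, 0.0014, 0.0009], [0.0025, 0.0798, 0.9968, 1.4148], [0.0, 0.0, 0.0, 1.0]]}
side {'fx': 387.4768, 'fy': 387.4768, 'cx': 313.4779, 'cy': 202.8522, 'world_from_camera': [[-0.8822, -0.3022, 0.3611, 1.001], [0.4707, -0.5475, 0.6919, 0.77], [-0.0114, 0.7803, 0.6253, 0.8281], [0.0, 0.0, 0.0, 1.0]]}
wrist {'fx': 322.6051, 'fy': 322.6051, 'cx': 318.941, 'cy': 195.6495, 'mount': [[-0.0001, 0.9543, 0.2987, 0.0762], [1.0, 0.0002, -0.0, -0.0004], [-0.0001, 0.2987, -0.9543, -0.1434], [0.0, 0.0, 0.0, 1.0]]}
```

View pics/top0.png

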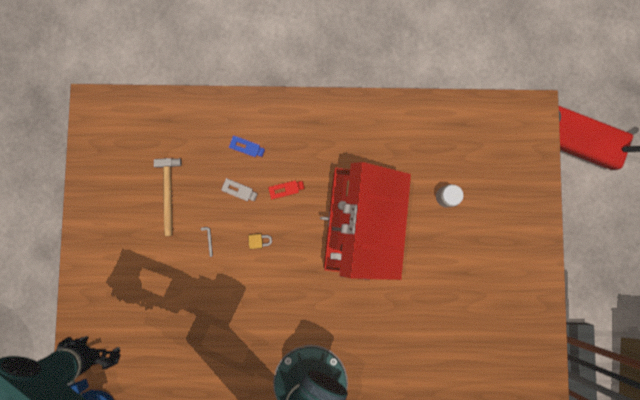

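View pics/side0.png

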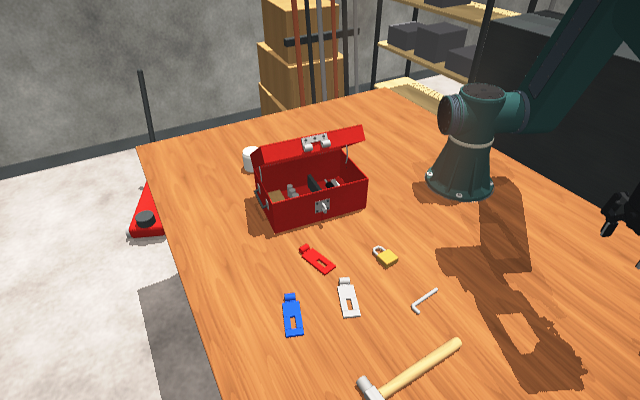

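The top view shows three strap shapes: grey at (239,189), red at (286,189) and blue at (246,147). The grey one is the plain steel strap, with its knuckle towards the box. The padlock is at (260,241), the pin at (208,241), and the box's left edge is near x≈330. I'll confirm with an enlarged crop.

```bash
python3 - <<'E'
import cv2, numpy as np
t=cv2.imread("pics/top0.png"); s=cv2.imread("pics/side0.png")
a=cv2.resize(t[170:210,215:265],None,fx=7,fy=7,interpolation=cv2.INTER_CUBIC) #350x280
b=cv2.resize(s[270:325,320:376],(350,344),interpolation=cv2.INTER_CUBIC)
c=cv2.resize(t[145:290,315:420],None,fx=4,fy=4,interpolation=cv2.INTER_CUBIC) #420x580
o=np.zeros((600,800,3),np.uint8); o[:280,:350]=a; b=b[:320]; o[280:600,:350]=b; o[:580,360:780]=c
cv2.imwrite("pics/c1.png",o)
E
```

```text
(no output)
```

View pics/c1.png

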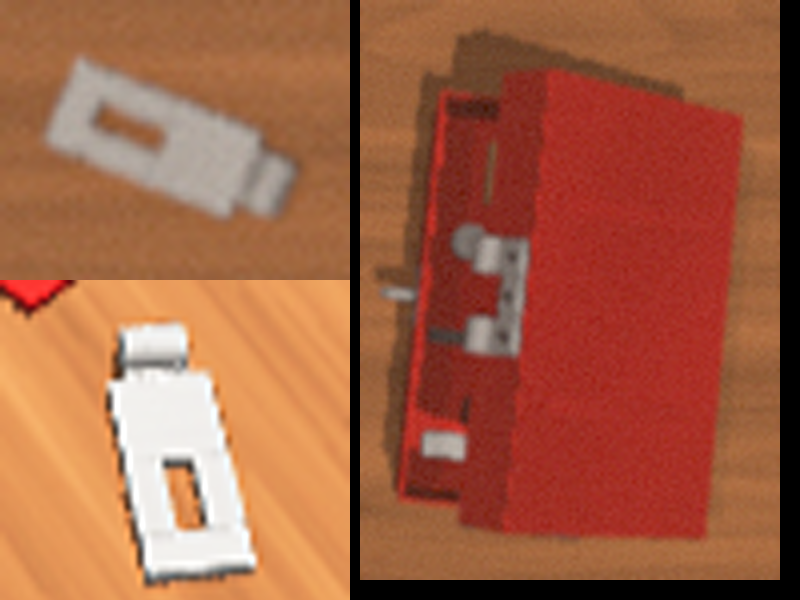

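The crop confirms the plain grey-white strap, slotted, with its knuckle at the box-side end; the red and blue ones are the look-alikes. The lid is part open, with its two knuckles at crop (487,250) and (482,335). Next I fit the poses.

```bash
cat > h.py <<'E'
import numpy as np
from rig import sensors, vision
from scipy.optimize import least_squares
def proj(n,P,obs=None):
    p=vision.camera_params(n)
    if n=="wrist":
        T=np.eye(4);T[:3,:3]=obs["tool_rot"];T[:3,3]=obs["ee_pos"];M=T@p["mount"]
    else: M=np.array(p["world_from_camera"])
    q=(np.atleast_2d(P)-M[:3,3])@M[:3,:3]
    return np.c_[p["cx"]+p["fx"]*q[:,0]/-q[:,2], p["cy"]-p["fy"]*q[:,1]/-q[:,2]]
def R(a): c,s=np.cos(a),np.sin(a); return np.array([[c,-s,0],[s,c,0],[0,0,1]])
def boxpt(v,P): return np.array([v[0],v[1],.12])+np.array(P)@R(v[2]).T
def lidpt(v,P):
    P=np.array(P,float);c,s=np.cos(v[3]),np.sin(v[3])
    return boxpt(v,np.c_[P[:,0]*c+P[:,2]*s,P[:,1],-P[:,0]*s+P[:,2]*c])
def strappt(v,P): # strap_mid frame
    return np.array([v[0],v[1],.004])+np.array(P)@R(v[2]).T
E
python3 - <<'E'
from h import *
c=lambda x,y:[315+(x-360)/4,145+y/4]
body=[c(442,92),c(400,500)]; lid=[c(550,70),c(505,530),c(743,115),c(707,538)]
B=[[-.2,.16,0],[-.2,-.16,0]];L=[[-.2,.16,.05],[-.2,-.16,.05],[0,.16,.05],[0,-.16,.05]]
K=[[-.21,.028,.015],[-.21,-.028,.015]]; k=[c(490,254),c(480,334)]
f=lambda v:np.r_[(proj("top",boxpt(v,B))-body).ravel(),(proj("top",lidpt(v,L))-lid).ravel(),(proj("top",lidpt(v,K))-k).ravel()]
r=least_squares(f,[.5,-.2,-1.6,.6]);print("box",r.x.round(4),r.fun.round(1)); v=r.x
print("edge",lidpt(v,[[-.2,0,.05]]),"side K",proj("side",lidpt(v,K)),"side body",proj("side",boxpt(v,B)),"side lid",proj("side",lidpt(v,L[:2])))
v0=v.copy();v0[3]=0;print("eye shut",lidpt(v0,[[-.21,0,.015]]),"edge shut",lidpt(v0,[[-.2,0,.05]]))
a=lambda x,y:[215+x/7,170+y/7]
S=[[-.05,-.022,.004],[-.05,.022,.004],[.047,.022,.004],[.047,-.022,.004],[.07,.014,.006],[.07,-.014,.006]]
sp=[a(48,143),a(82,60),a(262,135),a(230,217),a(298,165),a(278,215)]
g=lambda v:(proj("top",strappt(v,S))-sp).ravel()
r=least_squares(g,[.52,.25,-1.9]);print("strap",r.x.round(4),r.fun.round(1),"side",proj("side",strappt(r.x,S)).round())
print("hole",strappt(r.x,[[.06,0,.006]]))
E
```

```text
box [ 0.5193 -0.2563 -1.6631  0.6214] [-0.1 -0.5 -0.1  0.1  0.2 -0.8  0.   1.   0.5 -0.3  0.2  0.2 -0.6  0.1
 -0.1  0.1]
edge [[ 0.53160716 -0.12335288  0.27708985]] side K [[308.3983707  147.36468389]
 [326.11307525 143.38197154]] side body [[272.48180009 202.76630754]
 [368.59668772 177.51388521]] side lid [[260.74187807 145.36272195]
 [361.89005936 123.64267618]]
eye shut [[ 0.53865505 -0.04718022  0.135     ]] edge shut [[ 0.53773374 -0.05713769  0.17      ]]
strap [ 0.6326  0.2532 -1.9371] [-0.5 -0.  -0.4 -0.2  0.3 -0.3 -0.1 -0.   0.5  0.   0.2  0.5] side [[361. 313.]
 [344. 315.]
 [337. 284.]
 [353. 283.]
 [339. 277.]
 [349. 276.]]
hole [[0.61112342 0.19722741 0.01      ]]
```

```bash
cat >> h.py <<'E'
BOX=np.array([0.5193,-0.2563,-1.6631,0.6214]); STRAP=np.array([0.6326,0.2532,-1.9371])
def yaw(o): return np.degrees(np.arctan2(o["tool_rot"][1][0],o["tool_rot"][0][0]))
def go(P,yw=None):
    o=sensors.get_obs();r=np.array(o["tool_rot"])
    for p in np.atleast_2d(P): print("world",p.round(4),"shift mm",((p-o["ee_pos"])@r*1000).round(1))
    if yw is not None: print("turn",round((yaw(o)-yw+180)%360-180,2))
E
python3 - <<'E'
from h import *
v=BOX.copy();Q=lidpt(v,[[-.188,0,.05]])[0]
go([Q+[0,0,.13],Q+[0,0,.03]],np.degrees(BOX[2])+180)
for th in [.62,.5,.4,.3,.2,.1,0]:
    v[3]=th;q=lidpt(v,[[-.188,0,.05]])[0];print(th,q.round(4),"tool x,z rel",((q-Q)@np.array([-np.cos(BOX[2]),-np.sin(BOX[2]),0])*1000).round(1),(-(q-Q)[2]*1000).round(1))
E
```

```text
world [ 0.5307 -0.1331  0.4001] shift mm [-546.2 -566.3 -168.8]
world [ 0.5307 -0.1331  0.3001] shift mm [-546.2 -566.2  -68.8]
turn 77.71
0.62 [ 0.5307 -0.1329  0.2699] tool x,z rel 0.2 0.2
0.5 [ 0.5323 -0.1159  0.254 ] tool x,z rel 17.3 16.1
0.4 [ 0.5335 -0.1033  0.2393] tool x,z rel 29.9 30.8
0.3 [ 0.5345 -0.0922  0.2233] tool x,z rel 41.1 46.8
0.2 [ 0.5354 -0.0827  0.2064] tool x,z rel 50.6 63.7
0.1 [ 0.5361 -0.075   0.1885] tool x,z rel 58.3 81.6
0 [ 0.5366 -0.0691  0.17  ] tool x,z rel 64.3 100.1
```

>>> drive_tool(
  motion=[
    [[0.0,0,0,-40,0],[0.0,0,0,-80,0]],
  ],
)

```text
clock: 0.32
ee_pos: [0.1802, 0.5696, 0.3122]
tool_rot: [[-0.953, 0.302, -0.003], [0.302, 0.953, -0.008], [0.001, -0.008, -1.0]]
ft_force: [1.0, 1.0, 0.0]
grip_width: 0.0638
finger_force: 0.0
```

>>> drive_tool(
  motion=[
    [[0,-0.04,-0.04,-0.088,10],[0,-0.547,-0.566,-0.088,77.7],[0,-0.547,-0.566,-0.088,77.7],[0,-0.547,-0.566,-0.088,77.7],[0,-0.547,-0.566,-0.088,77.7],[0,-0.547,-0.566,-0.088,77.7],[0,-0.547,-0.566,-0.088,77.7],[0,-0.547,-0.566,-0.088,77.7],[0,-0.547,-0.566,-0.088,77.7],[0,-0.547,-0.566,-0.088,77.7],[0,-0.547,-0.566,-0.088,77.7],[0,-0.547,-0.566,-0.088,77.7],[0,-0.547,-0.566,-0.088,77.7],[0,-0.547,-0.566,-0.088,77.7],[0,-0.547,-0.566,-0.088,77.7],[0,-0.547,-0.566,-0.088,77.7],[0,-0.547,-0.566,-0.088,77.7],[0,-0.547,-0.566,-0.088,77.7],[0,-0.547,-0.566,-0.088,77.7],[0,-0.547,-0.566,-0.088,77.7]],
  ],
)

```text
clock: 1.98
ee_pos: [0.5335, -0.1377, 0.4022]
tool_rot: [[0.095, 0.995, 0.0], [0.995, -0.095, -0.002], [-0.002, 0.001, -1.0]]
ft_force: [0.1, -0.3, 0.6]
grip_width: -0.0001
finger_force: 0.0
```

>>> drive_tool(
  motion=[
    [[0,0.0,0,0.04,0],[0,0.004,0,0.075,0],[0,0.004,0,0.1,0],[0,0.004,0,0.112,0],[0,0.004,0,0.118,0],[0,0.004,0,0.122,0],[0,0.004,0,0.126,0],[0,0.004,0,0.13,0],[0,0.006,0,0.133,0],[0,0.01,0,0.137,0],[0,0.014,0,0.141,0],[0,0.018,0,0.145,0]],
  ],
)

```text
clock: 2.98
ee_pos: [0.5348, -0.1153, 0.2599]
tool_rot: [[0.092, 0.996, 0.004], [0.996, -0.092, -0.002], [-0.001, 0.004, -1.0]]
ft_force: [-0.2, 0.1, 5.3]
grip_width: 0.0003
finger_force: 2.5
```

```bash
python3 - <<'E'
from h import *
import cv2
o=sensors.get_obs();print(o["clock"],o["ee_pos"],o["ft_force"])
a=vision.read_camera("wrist");b=vision.read_camera("side")
o=np.vstack([a[:,:,::-1][100:],cv2.resize(b[:,:,::-1][100:250,200:456],(512,300))[:, :].copy() if 0 else np.pad(cv2.resize(b[:,:,::-1][100:250,200:456],(512,300)),((0,0),(0,128),(0,0)))])
cv2.imwrite("pics/w1.png",o)
E
```

```text
2.9833 [ 0.53484702 -0.11532682  0.2598797 ] [-0.16386437  0.09705084  5.270069  ]
```

View pics/w1.png

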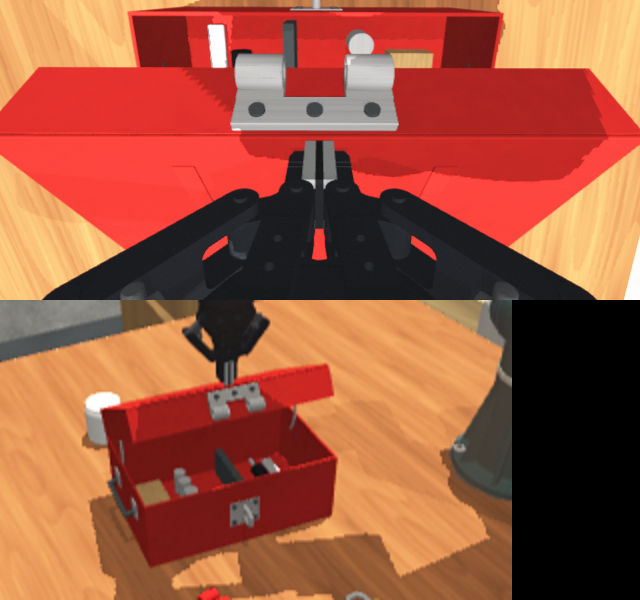

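The fingertips press on the lid's middle just behind its front edge (edge row ≈234, tips at about (320,241)) with 5 N, and the lid is going down.

>>> drive_tool(
  motion=[
    [[0,0.004,0,0.005,0],[0,0.0085,0,0.01,0],[0,0.0127,0,0.015,0],[0,0.0165,0,0.02,0],[0,0.02,0,0.025,0],[0,0.0235,0,0.03,0],[0,0.0265,0,0.035,0],[0,0.029,0,0.04,0],[0,0.032,0,0.045,0],[0,0.0345,0,0.05,0],[0,0.037,0,0.055,0],[0,0.039,0,0.06,0],[0,0.041,0,0.065,0],[0,0.043,0,0.07,0],[0,0.044,0,0.074,0],[0,0.045,0,0.077,0]],
  ],
)

```text
clock: 4.42
ee_pos: [0.5371, -0.0698, 0.1799]
tool_rot: [[0.092, 0.996, -0.001], [0.996, -0.092, 0.0], [0.0, -0.001, -1.0]]
ft_force: [2.1, 0.5, 3.1]
grip_width: 0.0001
finger_force: 1.6
```

>>> drive_tool(
  motion=[
    [[0,0,0,0.002,0],[0,0,0,0.004,0],[0,0,0,0.006,0],[0,0,0,0.008,0],[0,0,0,0.009,0]],
  ],
)

```text
clock: 4.83
ee_pos: [0.5368, -0.0698, 0.1712]
tool_rot: [[0.092, 0.996, -0.001], [0.996, -0.092, 0.0], [0.0, -0.001, -1.0]]
ft_force: [0.1, 2.8, 3.3]
grip_width: 0.0
finger_force: 1.8
```

>>> drive_tool(
  motion=[
    [[0,0,0,0.001,0],[0,0,0,0.0018,0],[0,0,0,0.0025,0],[0,0,0,0.003,0],[0,0,0,0.003,0]],
  ],
)

```text
clock: 5.25
ee_pos: [0.537, -0.0699, 0.17]
tool_rot: [[0.092, 0.996, -0.0], [0.996, -0.092, -0.0], [-0.0, -0.0, -1.0]]
ft_force: [-5.0, 3.7, 15.9]
grip_width: 0.0001
finger_force: 8.1
```

>>> drive_tool(
  motion=[
    [[0,0,0,-0.03,0],[0,0.02,0,-0.06,0],[0,0.04,0,-0.07,0],[0.0,0.04,0,-0.07,0],[0.0,0.04,0,-0.07,0]],
  ],
)

```text
clock: 5.67
ee_pos: [0.5413, -0.0303, 0.2389]
tool_rot: [[0.09, 0.996, 0.001], [0.996, -0.09, -0.001], [-0.001, 0.001, -1.0]]
ft_force: [0.1, -0.7, -0.6]
grip_width: 0.0002
finger_force: 0.0
```

```bash
python3 - <<'E'
from h import *
import cv2,pickle
o=sensors.get_obs();a=vision.read_camera("wrist");b=vision.read_camera("top")
pickle.dump(o,open("o2.pkl","wb"));print(o["ee_pos"])
v=BOX.copy();v[3]=0
K=[[-.21,.016,.015],[-.21,-.016,.015],[-.21,.04,.015],[-.21,-.04,.015],[-.2,.16,.05],[-.2,-.16,.05]]
print(proj("wrist",lidpt(v,K),o).round(1)); print(proj("top",lidpt(v,K),o).round(1))
cv2.imwrite("pics/w2.png",np.vstack([cv2.resize(a[120:320,220:420,::-1],None,fx=2.8,fy=2.8,interpolation=cv2.INTER_CUBIC)[:560]]))
h=strappt(STRAP,[[.01,0,0]])[0]
go([h+[0,0,.15]],np.degrees(STRAP[2])+180)
E
```

```text
[ 0.54129164 -0.03027262  0.23892957]
[[337.  213.8]
 [297.9 213.7]
 [366.3 213.8]
 [268.5 213.7]
 [538.2 244.1]
 [ 96.  243.5]]
[[327.7 212.6]
 [326.6 223. ]
 [328.5 204.9]
 [325.8 230.8]
 [336.4 165.1]
 [325.4 271.8]]
world [0.629  0.2439 0.154 ] shift mm [281.8  63.3  83.1]
turn 15.72
```

View pics/w2.png

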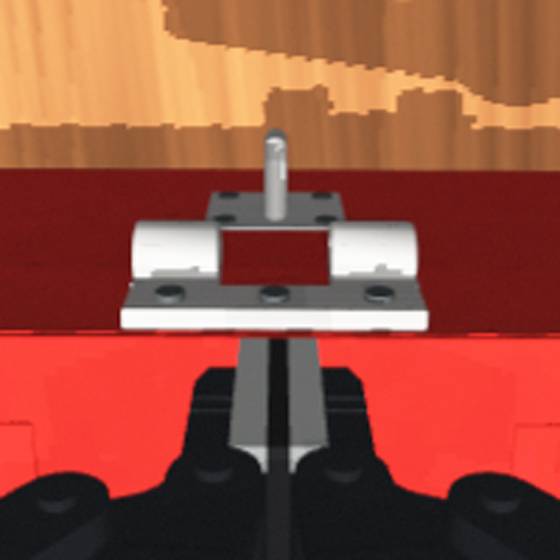

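The lid is shut. The lid knuckles bound the gap at crop columns 219 and 330 (full image 298 and 338), within 1 px of the prediction. On to the strap.

>>> drive_tool(
  motion=[
    [[0.058,0.04,0.01,0,2],[0.058,0.08,0.02,0.0,6],[0.058,0.12,0.03,0.02,10],[0.058,0.16,0.04,0.04,14],[0.058,0.2,0.05,0.06,15.7],[0.058,0.24,0.06,0.08,15.7],[0.058,0.282,0.063,0.083,15.7],[0.058,0.282,0.063,0.083,15.7],[0.058,0.282,0.063,0.083,15.7]],
  ],
  force=60,
)

```text
clock: 6.52
ee_pos: [0.6292, 0.2473, 0.1525]
tool_rot: [[0.355, 0.935, -0.003], [0.935, -0.355, -0.0], [-0.002, -0.003, -1.0]]
ft_force: [0.4, -0.6, 0.8]
grip_width: 0.058
finger_force: 0.0
```

```bash
python3 - <<'E'
from h import *
import cv2
o=sensors.get_obs();a=vision.read_camera("wrist");print(o["ee_pos"],yaw(o),o["grip_width"])
S=[[-.05,-.022,.004],[-.05,.022,.004],[.047,.022,.004],[.047,-.022,.004],[.06,.014,.016],[.06,-.014,.016]]
print(proj("wrist",strappt(STRAP,S),o).round(1))
cv2.imwrite("pics/w3.png",cv2.resize(a[60:320,190:450,::-1],None,fx=2.3,fy=2.3,interpolation=cv2.INTER_CUBIC))
E
```

```text
[0.629196   0.24725612 0.15254368] 69.19002071051287 0.05800906507454687
[[295.4 117.5]
 [346.  117.7]
 [343.2 221.4]
 [297.3 221.3]
 [335.1 239.1]
 [305.2 239. ]]
```

View pics/w3.png

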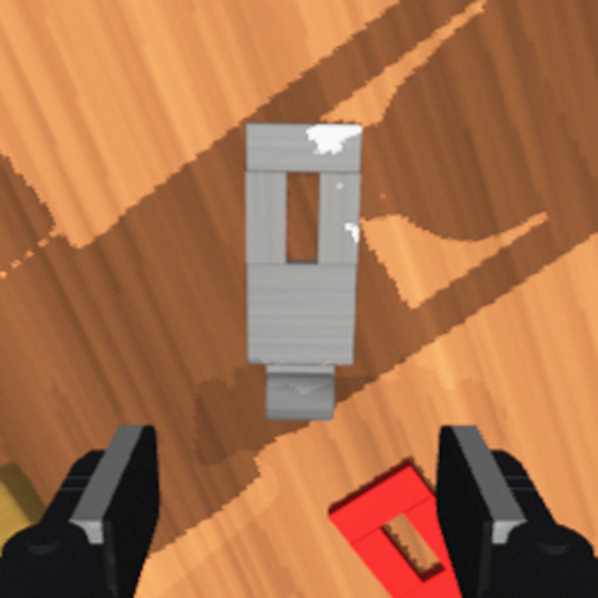

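The strap is centred under the gripper: plate crop x 246–362, y 124–363, knuckle at the bottom (300,390). It's aligned, so I descend.

>>> drive_tool(
  motion=[
    [[0.058,0,0,0.04,0],[0.058,0,0,0.08,0],[0.058,0,0,0.115,0],[0.058,0,0,0.133,0],[0.058,0,0,0.14,0],[0.058,0,0,0.144,0],[0.058,0,0,0.146,0],[0.058,0,0,0.148,0],[0.058,0,0,0.148,0]],
  ],
)

```text
clock: 7.32
ee_pos: [0.6311, 0.2446, 0.0091]
tool_rot: [[0.358, 0.934, 0.002], [0.934, -0.358, 0.0], [0.001, 0.002, -1.0]]
ft_force: [-0.1, 0.4, 0.4]
grip_width: 0.0578
finger_force: 0.0
```

>>> drive_tool(
  motion=[
    [[0.054,0,0,0.002,0],[0.054,0,0,0.004,0],[0.054,0,0,0.005,0],[0.054,0,0,0.006,0],[0.054,0,0,0.006,0]],
  ],
)

```text
clock: 7.73
ee_pos: [0.6297, 0.2448, 0.0015]
tool_rot: [[0.358, 0.934, -0.0], [0.934, -0.358, -0.0], [-0.0, -0.0, -1.0]]
ft_force: [0.2, 0.6, 0.4]
grip_width: 0.0538
finger_force: 0.0
```

>>> drive_tool(
  motion=[
    [[0.05,0,0,0.001,0],[0.05,0,0,0.002,0],[0.05,0,0,0.0025,0],[0.05,0,0,0.0025,0]],
  ],
)

```text
clock: 8.07
ee_pos: [0.6297, 0.2447, -0.0011]
tool_rot: [[0.358, 0.934, -0.0], [0.934, -0.358, -0.0], [-0.0, -0.0, -1.0]]
ft_force: [-0.1, 1.0, -0.7]
grip_width: 0.0496
finger_force: 0.0
```

>>> drive_tool(
  motion=[
    [[0.05,0,0,0.001,0],[0.05,0,0,0.0015,0],[0.03,0,0,0.0015,0],[0.03,0,0,0.0015,0],[0.03,0,0,0.0015,0],[0.03,0,0,0.0015,0]],
  ],
  force=70,
)

```text
clock: 8.57
ee_pos: [0.6304, 0.2449, -0.0014]
tool_rot: [[0.358, 0.934, 0.001], [0.934, -0.358, 0.0], [0.001, 0.001, -1.0]]
ft_force: [-1.4, -0.1, 5.8]
grip_width: 0.0419
finger_force: 74.3
```

>>> drive_tool(
  motion=[
    [[0.03,0,0,-0.005,0],[0.03,0,0,-0.02,0],[0.03,0,0,-0.05,0],[0.03,0,0,-0.085,0],[0.03,0,0,-0.125,0],[0.03,0,0,-0.15,0],[0.03,0,0,-0.15,0],[0.03,0,0,-0.15,0]],
  ],
)

```text
clock: 9.23
ee_pos: [0.6308, 0.245, 0.1493]
tool_rot: [[0.358, 0.934, 0.003], [0.934, -0.358, 0.001], [0.002, 0.003, -1.0]]
ft_force: [-0.3, -0.3, -4.5]
grip_width: 0.0414
finger_force: 71.8
```

```bash
python3 - <<'E'
from h import *
o=sensors.get_obs();print(o["ee_pos"],yaw(o),o["grip_width"],o["finger_force"],o["ft_force"],o["moment"])
v=BOX.copy();v[3]=0;a=BOX[2]+np.pi;x=np.array([np.cos(a),np.sin(a),0])
e=lidpt(v,[[-.21,0,.015]])[0]
p=e+.09*x;p[2]=.1236
go([p],np.degrees(a))
E
```

```text
[0.63077545 0.2449844  0.14926645] 69.02154856252677 0.041394425997206025 71.77853465080261 [-0.30293954 -0.29189663 -4.48905823] [ 0.02326113 -0.02513258 -0.00180329]
world [0.547  0.0424 0.1236] shift mm [-219.2   -5.8   25.2]
turn -15.69
```

>>> drive_tool(
  motion=[
    [[0.03,-0.02,0,0,-2],[0.03,-0.05,0,0,-5],[0.03,-0.085,-0.002,0.0,-8],[0.03,-0.12,-0.003,0.01,-11],[0.03,-0.155,-0.004,0.018,-14],[0.03,-0.185,-0.005,0.0252,-15.7],[0.03,-0.205,-0.0058,0.0252,-15.7],[0.03,-0.215,-0.0058,0.0252,-15.7],[0.03,-0.2192,-0.0058,0.0252,-15.7],[0.03,-0.2192,-0.0058,0.0252,-15.7],[0.03,-0.2192,-0.0058,0.0252,-15.7]],
  ],
)

```text
clock: 10.15
ee_pos: [0.5464, 0.0428, 0.1221]
tool_rot: [[0.092, 0.996, -0.0], [0.996, -0.092, 0.0], [0.0, -0.0, -1.0]]
ft_force: [-0.0, 0.1, -3.0]
grip_width: 0.0417
finger_force: 71.7
```

```bash
python3 - <<'E'
from h import *
import cv2
o=sensors.get_obs();a=vision.read_camera("wrist");s=vision.read_camera("side");print(o["ee_pos"],yaw(o),o["ft_force"])
A=cv2.resize(a[110:310,220:420,::-1],(560,560),interpolation=cv2.INTER_CUBIC)
B=cv2.resize(s[140:220,290:370,::-1],(240,240),interpolation=cv2.INTER_CUBIC)
B=np.pad(B,((0,320),(0,0),(0,0)))
cv2.imwrite("pics/w4.png",np.hstack([A,B]))
v=BOX.copy();v[3]=0
K=[[-.21,.016,.015],[-.21,-.016,.015],[-.21,.04,.015],[-.21,-.04,.015],[-.2,.1,.05],[-.2,-.1,.05]]
print(proj("wrist",lidpt(v,K),o).round(1))
T=lambda P:np.array(o["ee_pos"])+np.array(P)@np.array(o["tool_rot"]).T
print(proj("wrist",T([[-.05,-.014,-.0114],[-.05,.014,-.0114],[-.037,-.022,-.0094],[-.037,.022,-.0094]]),o).round(1))
E
```

```text
[0.54638654 0.04283302 0.12208626] 84.71267151189431 [-0.00326159  0.11222764 -2.99566792]
[[349.5 417.5]
 [290.3 417.5]
 [394.  417.5]
 [245.8 417.4]
 [544.5 509.3]
 [ 95.8 509.1]]
[[291.2 355. ]
 [346.4 355. ]
 [274.9 331. ]
 [362.7 331. ]]
```

View pics/w4.png

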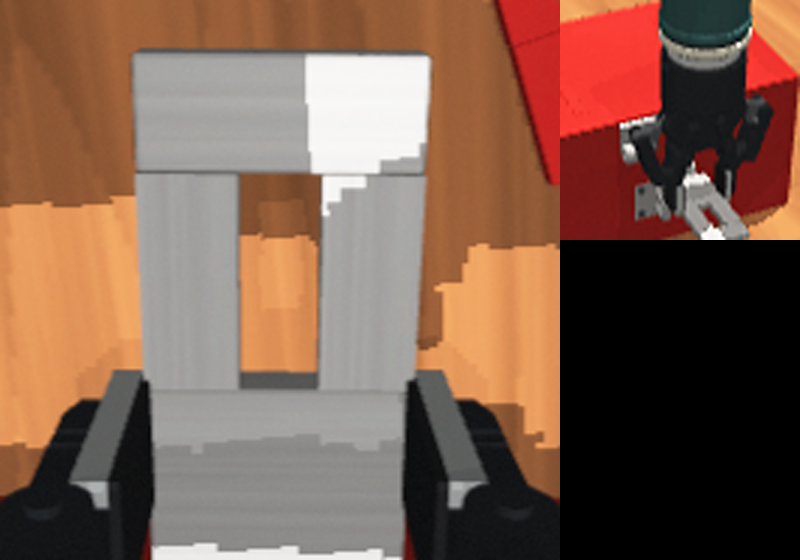

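The strap is in the jaws, square and level to the eye (free edge at crop row 52, slot rows 174–390); the side inset shows it just in front of the lid knuckles. I'll check the strap's pose in the hand numerically.

```bash
python3 - <<'E'
from h import *
from scipy.spatial.transform import Rotation as Ro
c=lambda x,y:[220+x/2.8,110+y/2.8]
px=np.array([c(134,53),c(430,54),c(238,174),c(322,174),c(240,390),c(319,390)])
P=np.array([[-.05,-.022,.004],[-.05,.022,.004],[-.03,-.0065,.004],[-.03,.0065,.004],[.006,-.0065,.004],[.006,.0065,.004]])
M=np.array(vision.camera_params("wrist")["mount"]);p=vision.camera_params("wrist")
def pr(v):
    # strap frame in tool: x->-x, y->y, z->-z ; v: x of mid, y, z, pitch, yaw, row bias
    Q=np.array([v[0],v[1],v[2]])+(P*[-1,1,-1])@Ro.from_euler("yz",v[3:5]).as_matrix().T
    q=(Q-M[:3,3])@M[:3,:3]; return np.c_[p["cx"]+p["fx"]*q[:,0]/-q[:,2],p["cy"]-p["fy"]*q[:,1]/-q[:,2]]
for b in [0,-3.6]:
    r=least_squares(lambda v:(pr(v)+[0.8,b]-px).ravel(),[.01,0,-.005,0,0]);print(b,r.x[:3]*1000,np.degrees(r.x[3:]),r.fun.round(1))
    r=least_squares(lambda v:(pr([v[0],v[1],-.0054,v[2],v[3]])+[0.8,b]-px).ravel(),[.01,0,0,0]);print("zfix",r.x[:2]*1000,np.degrees(r.x[2:]),r.fun.round(1))
E
```

```text
0 [12.6321692   0.15563164 -1.94009727] [-1.43797649  0.3140434 ] [ 0.6 -1.6 -1.  -1.4  0.5  1.8  0.   1.9  0.3 -0.4 -0.3 -0.2]
zfix [13.34816114  0.15174772] [-2.68559654  0.31555043] [-0.4 -2.9 -0.  -2.7  0.2  1.5  0.3  1.7 -0.1  1.6  0.   1.7]
-3.6 [11.1588588   0.15529935 -2.73189016] [-1.75049409  0.31422028] [ 0.6 -1.6 -1.  -1.4  0.4  1.7  0.   1.9  0.2 -0.4 -0.3 -0.2]
zfix [11.77192205  0.15235679] [-2.4143356   0.31494749] [-0.3 -2.6 -0.1 -2.4  0.2  1.6  0.3  1.7 -0.   1.1 -0.   1.2]
```

>>> drive_tool(
  motion=[
    [[0.03,-0.004,0.0005,-0.0015,0],[0.03,-0.008,0.0005,-0.0015,0],[0.03,-0.012,0.0005,-0.0015,0],[0.03,-0.016,0.0005,-0.0015,0],[0.03,-0.02,0.0005,-0.0015,0],[0.03,-0.024,0.0005,-0.0015,0],[0.03,-0.028,0.0005,-0.0015,0],[0.03,-0.03,0.0005,-0.0015,0],[0.03,-0.03,0.0005,-0.0015,0],[0.03,-0.03,0.0005,-0.0015,0]],
  ],
)

```text
clock: 11.08
ee_pos: [0.5437, 0.0121, 0.1239]
tool_rot: [[0.093, 0.996, -0.0], [0.996, -0.093, 0.0], [0.0, -0.0, -1.0]]
ft_force: [-0.0, -0.1, -2.9]
grip_width: 0.0416
finger_force: 71.7
```

```bash
python3 - <<'E'
from h import *
import cv2
o=sensors.get_obs();a=vision.read_camera("wrist");print(o["ee_pos"],yaw(o),o["ft_force"],o["grip_width"])
cv2.imwrite("pics/w5.png",cv2.resize(a[250:400,220:420,::-1],(800,600),interpolation=cv2.INTER_CUBIC))
v=BOX.copy();v[3]=0
K=[[-.21,.016,.015],[-.21,-.016,.015],[-.21,.04,.015],[-.21,-.04,.015],[-.2,.1,.05],[-.2,-.1,.05]]
print(proj("wrist",lidpt(v,K),o).round(1))
E
```

```text
[0.54370567 0.01207333 0.12394304] 84.69242293647866 [-0.00777037 -0.09673076 -2.86001865] 0.041591547001069616
[[350.6 369.3]
 [288.7 369.3]
 [397.  369.2]
 [242.3 369.3]
 [556.4 455.3]
 [ 83.3 455.3]]
```

View pics/w5.png

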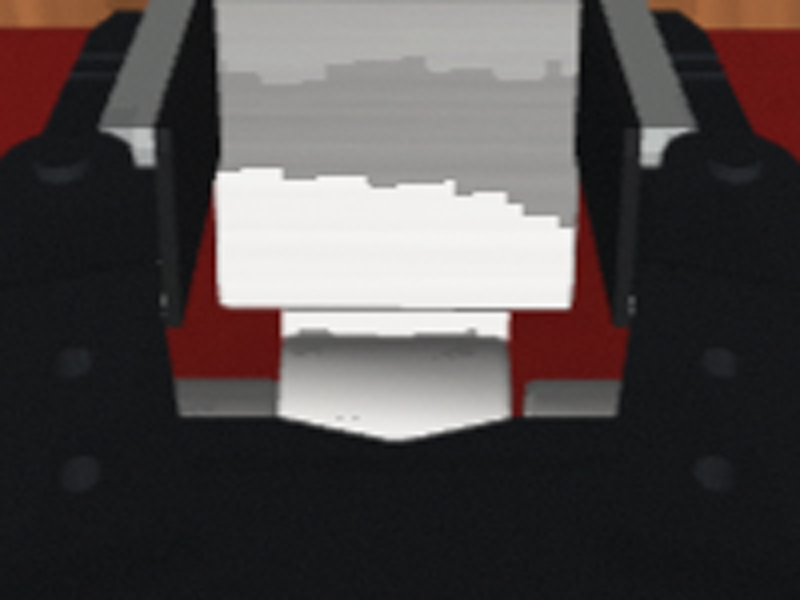

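In the close-up the strap knuckle (crop columns 280–510) is entering between the lid knuckles (inner edges ≈278 and 526). It needs about 0.9 mm to the right; the height and level look right.

>>> drive_tool(
  motion=[
    [[0.03,0,0.0009,0,0],[0.03,0,0.0009,0,0],[0.03,-0.001,0.0009,0,0],[0.03,-0.002,0.0009,0,0],[0.03,-0.003,0.0009,0,0],[0.03,-0.004,0.0009,0,0],[0.03,-0.005,0.0009,0,0],[0.03,-0.005,0.0009,0,0]],
  ],
)

```text
clock: 11.8
ee_pos: [0.5441, 0.007, 0.124]
tool_rot: [[0.092, 0.996, -0.0], [0.996, -0.092, -0.0], [-0.0, 0.0, -1.0]]
ft_force: [0.5, 0.5, -1.9]
grip_width: 0.0421
finger_force: 71.7
```

>>> drive_tool(
  motion=[
    [[0.03,-0.0007,0,0,0],[0.03,-0.0014,0,0,0],[0.03,-0.002,0,0,0],[0.03,-0.002,0,0,0]],
  ],
)

```text
clock: 12.13
ee_pos: [0.544, 0.0051, 0.1239]
tool_rot: [[0.092, 0.996, -0.0], [0.996, -0.092, -0.0], [-0.0, -0.0, -1.0]]
ft_force: [-0.2, -0.2, -2.3]
grip_width: 0.0415
finger_force: 71.7
```

>>> drive_tool(
  motion=[
    [[0.03,-0.0005,0,0,0],[0.03,-0.001,0,0,0],[0.03,-0.0015,0,0,0],[0.03,-0.0015,0,0,0]],
  ],
)

```text
clock: 12.47
ee_pos: [0.5438, 0.0036, 0.1239]
tool_rot: [[0.092, 0.996, -0.0], [0.996, -0.092, -0.0], [-0.0, -0.0, -1.0]]
ft_force: [0.2, -0.0, -2.6]
grip_width: 0.0418
finger_force: 71.7
```

>>> drive_tool(
  motion=[
    [[0.03,-0.0005,0,0,0],[0.03,-0.001,0,0,0],[0.03,-0.0015,0,0,0],[0.03,-0.0015,0,0,0]],
  ],
)

```text
clock: 12.8
ee_pos: [0.5437, 0.0026, 0.1239]
tool_rot: [[0.092, 0.996, 0.0], [0.996, -0.092, 0.001], [0.001, -0.0, -1.0]]
ft_force: [0.3, 2.5, -2.7]
grip_width: 0.0422
finger_force: 71.7
```

>>> drive_tool(
  motion=[
    [[0.03,-0.0004,0,0,0],[0.03,-0.0008,0,0,0],[0.03,-0.0008,0,0,0]],
  ],
)

```text
clock: 13.05
ee_pos: [0.5437, 0.0025, 0.1239]
tool_rot: [[0.092, 0.996, 0.0], [0.996, -0.092, 0.002], [0.002, 0.0, -1.0]]
ft_force: [1.1, 5.8, -2.3]
grip_width: 0.0418
finger_force: 71.7
```

```bash
python3 - <<'E'
from h import *
import cv2
o=sensors.get_obs();a=vision.read_camera("wrist");print(o["ee_pos"],yaw(o),o["ft_force"],o["moment"],o["grip_width"])
cv2.imwrite("pics/w6.png",cv2.resize(a[250:400,220:420,::-1],(800,600),interpolation=cv2.INTER_CUBIC))
E
```

```text
[0.54372107 0.00251893 0.12391941] 84.70035415084588 [ 1.05881607  5.83732807 -2.27163185] [ 0.99542499 -0.0901278   0.07525514] 0.04176625725662375
```

View pics/w6.png

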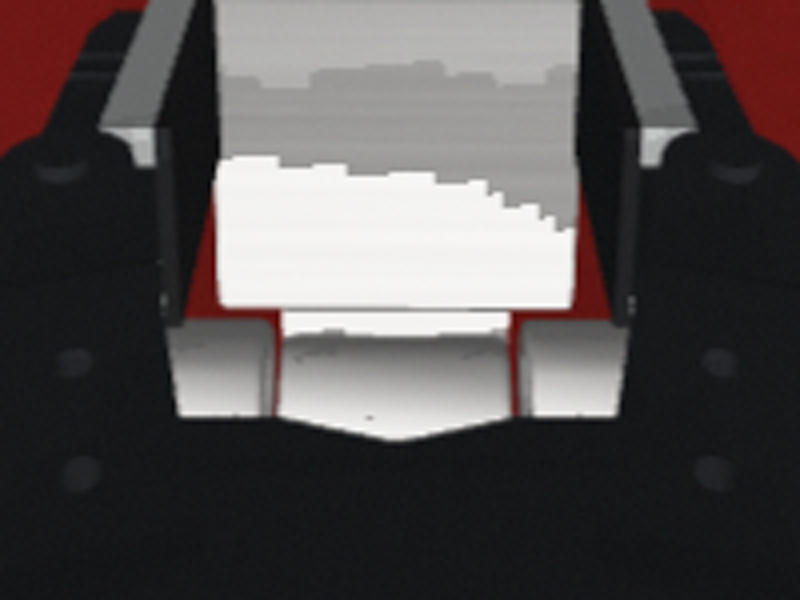

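The strap knuckle is seated between the lid knuckles with equal gaps (272–280 left, 510–520 right). Its front line sits where it should against theirs (row 335 against 320). I back off slightly to take the push off.

>>> drive_tool(
  motion=[
    [[0.03,0.0008,0,0,0],[0.03,0.0016,0,0,0],[0.03,0.0016,0,0,0],[0.03,0.0016,0,0,0],[0.03,0.0016,0,0,0]],
  ],
)

```text
clock: 13.52
ee_pos: [0.5437, 0.0027, 0.124]
tool_rot: [[0.092, 0.996, -0.0], [0.996, -0.092, -0.0], [-0.0, -0.0, -1.0]]
ft_force: [0.7, 0.3, -2.0]
grip_width: 0.0419
finger_force: 71.7
```

Contact is released (0.3 N) and the strap is steady, so I hand in.

```bash
python3 -c "
from rig import ctrl,sensors
print(sensors.get_obs()['joint_vel'].round(3) if hasattr(sensors.get_obs()['joint_vel'],'round') else 0);print(ctrl.job_done())"
```

```text
[ 0.001  0.001  0.001  0.004  0.001 -0.   ]
the job is handed in; nothing more can be done
None
```

I shut the lid and handed the job in with the gripper holding the strap's knuckle centred between the lid's two knuckles, pin holes in line as far as the wrist camera shows, with about 0.3 N of push against the lid; no verdict came back.

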